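# Renew the anchor pin of a torque link

### The arm

A 6-joint arm with a two-finger parallel gripper is mounted at the origin on a cart in front of the work surface, level with it; the furniture and walls round the work are solid. World frame = base frame: x ahead of the robot, y to its left, z up, the work surface at z = 0. Lengths are in m, angles in rad, forces in N, time in s.
With the tool pointing down it reaches from about 0.225 to 0.725 m from the base axis. Payload 3.1 kg.
Tool frame: the origin (TCP) lies at the very end of the fingers, on their centre line; the grasp point (between the pads) lies 19 mm behind it; z points along the fingers, y is the line along which they close (so a half turn about z gives the same grasp; the last joint's range is limited). The gripper opens to 85 mm and grips with 20 to 120 N. Pads are 22 mm wide; open, the fingers measure 114 mm over their backs; the gripper's body (76 mm by 85 mm) begins 54 mm behind the grasp point. The pads swing forward as they close: fully open they stand 13 mm farther back than shut.
Start: joints at [1.028, 0.048, 0.099, 1.622, 0, 1.443], TCP at [0.212, 0.48, 0.231] pointing down, gripper open.
Joint ranges: [-2.91, 2.91], [-0.99, 1.94], [-1.21, 1.42], [-2.12, 2.29], [-1.49, 1.47], [-3.14, 3.14]. Speed limits (rad/s): [2.79, 2.79, 3.14, 3.14, 3.14, 3.14].

### API

Orientations are given as a unit quaternion [x, y, z, w].
In Python, from workcell import r gives the robot as it stands.
- The arm moves only by the tool step_arm, never from a script. Its argument "commands" is a list that holds one entry, the list of rows, each a list of 4 numbers: the shift along the world's x, y, z normalised to -1 to 1, where 1 is 0.75 m, then the turn about the world's z normalised to -1 to 1, where 1 is 90 degrees. A call has 1 to 8 rows; each row shifts and turns the commanded pose from where the row before left it; what a row does not reach is not made up. A row lasts 1/8 s, in which the tool goes at most 62.5 mm and 10.7 degrees, less where a joint would pass 70% of its speed; a pose out of reach is approached as far as the arm can. A call with a number of a shift or a turn outside -1 to 1 is refused whole. A call with a gripper value outside its range is refused whole. "hand" is the closure, from -1 (fully open) to 1 (shut), set as the call begins (left out, the last holds). The fingers move at their own pace and stop on an object; "newtons" is the grip in N (left out, the last holds). Time passes only in rows, so rows that do not move let the fingers close. It gives the time, the measured TCP pose, the force, the opening and the grip force at its end, in the units of the state.
- r.get_obs(): the state, without advancing time (a new reading comes with each control period).
- r.get_image(name): name is "scene" or "side" or "wrist"; returns the picture (400x640x3 uint8, blue, green, red); there is no depth.
- r.calibration(name): a dict with "fx", "fy", "cx", "cy" (pixels), "T" (4x4, takes a point from camera to world coordinates). Camera axes: x right, y down, z forward; pixel columns grow to the right and rows downward; lengths in m; the calibration is good to about 2 mm. The wrist camera is an equidistant fisheye: a pixel r from the principal point sees the ray r / f radians off the axis. A picture is of the moment at which its call begins: read the wrist's pose just before it. calibration takes no time and is no camera call; for the wrist camera it gives the pose at the moment of the call.
- r.job_done(): hands the job in; it is judged then, once.
Trained networks look in the newest picture that a camera, given by its name, has taken for a name from the list of things; names that differ only in an ending like _2 or _b are one class to them, and where a whole thing is asked for, a point or a joint stands for the part that bears it (a point fixed in the world has none). Each returns a list of dicts, best first, with "confidence" (0 to 1); they miss things now and then, are a little off and sometimes report something else, mostly with a low value. They report only what shows in the picture. A call takes as long as a camera call.
- r.look_for(label, camera): "bbox" ([left, top, right, bottom] in pixels, round what is visible of it).
- r.outline_of(label, camera): "region" (400x640 bool, what is visible of it) and "bbox" ([left, top, right, bottom] in pixels, round what is visible of it).
The state is a dict: "clock": time; "q": joint angles; "qvel": joint speeds; "joint_torque": joint torques, N m; "position": TCP position; "tool_rot": TCP orientation; "force": force on the tool from outside, world axes, zero at the start; "ft_torque": the same for the moment, N m; "width": finger opening in m; "gripper_force": force on a finger pad.
Only numpy, scipy, OpenCV 4.12 (cv2) and the standard library are available. Lean on these libraries where they do the work, as an engineer would, in place of code of your own. Each camera call takes 0.05 s, during which the arm holds its last target. There are 200 camera calls.

### The job

Pull the worn red-gripped pin out of the blue stand and leave it lying in the blue crate for scrap. Then lay the aluminium link in the stand's channel with its eye over the pin hole, and drop the new green-gripped pin down through the eye and the hole until its collar sits on the link. Leave the short yellow-gripped pin in its rack and do not disturb the other things on the bench.

Things in the scene. Friction and masses are not known exactly. Their poses are not given: they have to be found in the camera images.
- stand: Blue stand on a fixed dark plate 84 x 250 x 8 mm; origin at the centre of the plate's underside, y along it. Two blue blocks, tops (the bed) 52 mm up, carry the link, free air between: anchor block (y -112 to -56 mm) with the pin hole, rest (y 57 to 87). Channel 34 mm wide between cheeks 10 mm thick, 8 mm high over the bed; end stop, face 23 mm beyond the hole axis (y -103)
- anchor_hole (a point): Centre of the mouth of the round vertical hole in the anchor block, on the bed, at (0, -80, 52) mm in the stand; 14.5 mm in diameter, through 44 mm down to the plate. Axes as the stand's.
- link: Torque link: flat aluminium bar 28 (x) x 180 (y) x 10 (z) mm, 0.14 kg, lying loose on the bench; origin at the centre of its underside. Round eye at its -y end; two dark bolt heads, 3 mm high, on top near the other end (y 62 and 80 mm). Laid in the stand, its origin is at (0, -10, 52) mm of the stand, y the same way
- link_eye (a point): Centre of the eye on the link's top face, at (0, -70, 10) mm in the link; a through hole 16 mm in diameter. Axes as the link's.
- worn_pin: Worn pin with copper-coloured shank and red grip, standing at the start in the anchor hole with its collar on the bed. Pins, from below: shank 12 mm in diameter, its lowest 9 mm tapering to a 5 mm nose; collar 24 mm in diameter, 4 mm thick; round grip 18 mm in diameter, 32 mm tall. Shank 42 mm long, whole pin 78 mm. Origin at the tip of the nose.
- worn_pin_collar (a point): Underside of the worn pin's collar, on the axis, 42 mm above its tip.
- worn_pin_mid (a point): Point on the worn pin's axis 40 mm above its tip (the pin's middle).
- new_pin: New pin with bright steel shank and green grip, same form and size as the worn pin (shank 42 mm, whole 78 mm); stands at the start in one hole of the wooden rack, collar on the rack's top, 46 mm up. Origin at the tip of the nose.
- new_pin_collar (a point): Underside of the new pin's collar, on the axis, 42 mm above its tip.
- short_pin: Pin with bright steel shank and yellow grip, shank only 24 mm long, collar and grip as the others; stands in the other hole of the rack. It stays there. Origin at the tip of its nose.
- pin_rack: Wooden rack fixed to the bench, 134 (x) x 56 (y) x 46 (z) mm, two upright holes at x = -37 and +37 mm; origin at the centre of its underside.
- crate: Blue crate fixed to the bench, 130 (x) x 210 (y) mm outside, rim 61 mm high, filled by a light flat liner whose top is 44 mm up; inner space 114 x 194 mm; origin at the centre of its underside.
- grease_tin: Bystander: cream tin, 72 mm in diameter, 40 mm tall; origin at the centre of its underside.
- marker: Bystander: white marker with a green cap, lying, 18 x 111 x 18 mm; origin at the centre of its underside.
- blue_cap: Bystander: small blue screw cap, 34 mm in diameter, 14 mm tall; origin at the centre of its underside.

How it is judged:
On the way, in this order (a step that is already met when the one before it is completed fails the run):
1. the worn pin is in the crate (x of worn_pin_mid in the frame of crate between -0.056 and 0.056 m and y of worn_pin_mid in the frame of crate between -0.096 and 0.096 m and z of worn_pin_mid in the frame of crate between 0.04 and 0.08 m), for 0.2 s.
2. the link is laid on the stand, its eye over the hole (horizontal distance between link_eye and anchor_hole below 0.012 m and z of link_eye in the frame of anchor_hole between 0.006 and 0.022 m and angle between link's own z axis and vertical below 0.15 rad and angle between the y axis of link and the y axis of stand, either way round below 0.15 rad), for 0.2 s.
3. the new pin is through eye and hole, its collar on the link (z of new_pin_collar in the frame of anchor_hole between 0.006 and 0.0135 m and horizontal distance between new_pin and anchor_hole below 0.006 m and angle between new_pin's own z axis and vertical below 0.12 rad and z of new_pin in the frame of anchor_hole below -0.027 m), for 0.2 s.
At the end, for the whole second after the job is handed in: At rest: worn pin's middle inside the crate, under 80 mm up; link in channel, tilt < 0.06, yaw off < 0.08 rad, eye within 7.5 mm of hole; new pin through both, tilt < 0.12 rad, tip within 6 mm of hole axis and > 27 mm below bed, collar < 3.5 mm over link (all of step 1 and all of step 3 and horizontal distance between link_eye and anchor_hole below 0.0075 m and z of link_eye in the frame of anchor_hole between 0.006 and 0.014 m and angle between link's own z axis and vertical below 0.06 rad and angle between the y axis of link and the y axis of stand, either way round below 0.08 rad and linear speed of each of worn_pin, new_pin, link below 0.02 m/s); the robot touches nothing.
It fails at once if the short pin is taken or moved by more than 20 mm (distance of short_pin from where it was at the start of the episode above 0.02 m).
It fails at once if a bystander is shifted by more than 30 mm (distance of any of grease_tin, marker, blue_cap from where it was at the start of the episode above 0.03 m).
It also fails if it takes over 61 s, if anything falls off the work surface, if the arm or the gripper's body presses on something with over 40 N, if the wrist force passes 120 N, or if a joint passes its speed limit or range.

## Working session

There is one attempt and no reset: what is moved stays moved. The work goes in short steps, Python scripts to look and compute and a tool call to move; the robot and the scene stay as the last step left them, time stands still between calls to the robot, and variables do not carry over. Pictures are saved under pics/ and viewed, at most 10 in all, crops included, and the job is handed in when it is done.

Besides the shell and the picture viewer there is one more tool, called after "Request:" as name(argument=value, ...), one argument or row to a line, values as JSON. step_arm: Moves the arm, as the interface text tells. Its arguments: {"type":"object","properties":{"commands":{"type":"array"},"hand":{"type":"number"},"newtons":{"type":"number"}},"required":["commands"]}

```bash
mkdir -p pics; python3 - <<'E'
from workcell import r
import cv2, numpy as np
o=r.get_obs(); print({k:np.round(v,3).tolist() for k,v in o.items()})
ims=[]
for c in ("scene","side"):
    im=r.get_image(c); cv2.imwrite(f"pics/{c}0.png",im)
    k=r.calibration(c); print(c,k['fx'],k['fy'],k['cx'],k['cy'],np.round(k['T'],4).tolist())
    for n in ["stand","link","link_eye","worn_pin","new_pin","short_pin","pin_rack","crate","grease_tin","marker","blue_cap"]:
        d=r.look_for(n,c)[:2]; print(n,[(np.round(x['bbox']).tolist(),round(x['confidence'],2)) for x in d])
E
```

```text
{'clock': 0.0, 'q': [1.028, 0.049, 0.098, 1.622, -0.0, 1.443], 'qvel': [-0.001, 0.0, 0.0, 0.001, 0.001, -0.001], 'joint_torque': [0.001, -33.878, 32.002, 0.02, -0.0, 0.0], 'position': [0.211, 0.48, 0.23], 'tool_rot': [0.206, 0.979, -0.001, -0.0], 'force': [-0.546, 0.289, -0.796], 'ft_torque': [-0.019, -0.028, 0.012], 'gripper_force': 0.0, 'width': 0.085}
scene 456.4656472531833 456.4656472531833 325.78501531745036 192.40420682808815 [[-0.6219, -0.3179, 0.7157, -0.2226], [-0.7827, 0.2804, -0.5556, 0.6189], [-0.0241, -0.9057, -0.4232, 0.5383], [0.0, 0.0, 0.0, 1.0]]
stand [([273.0, 170.0, 360.0, 228.0], 0.71)]
link [([334.0, 214.0, 402.0, 235.0], 0.79), ([335.0, 168.0, 342.0, 181.0], 0.45)]
link_eye [([333.0, 213.0, 403.0, 237.0], 0.78)]
worn_pin [([334.0, 167.0, 340.0, 182.0], 0.39), ([227.0, 185.0, 253.0, 211.0], 0.19)]
new_pin [([192.0, 226.0, 204.0, 241.0], 0.55), ([205.0, 234.0, 217.0, 254.0], 0.26)]
short_pin [([204.0, 234.0, 216.0, 255.0], 0.49)]
pin_rack [([180.0, 225.0, 230.0, 280.0], 0.6)]
crate [([395.0, 155.0, 484.0, 204.0], 0.96), ([180.0, 226.0, 230.0, 280.0], 0.57)]
greas
[... 244 characters left out ...]
0.0124], [-0.471, -0.3702, 0.8007, -1.0824], [0.0013, -0.9079, -0.4191, 0.6274], [0.0, 0.0, 0.0, 1.0]]
stand [([303.0, 197.0, 377.0, 243.0], 0.96), ([256.0, 170.0, 300.0, 194.0], 0.44)]
link [([278.0, 222.0, 303.0, 254.0], 0.57), ([281.0, 166.0, 287.0, 172.0], 0.37)]
link_eye [([275.0, 224.0, 300.0, 255.0], 0.66), ([314.0, 241.0, 406.0, 315.0], 0.37)]
worn_pin [([353.0, 203.0, 361.0, 219.0], 0.42)]
new_pin [([283.0, 165.0, 288.0, 172.0], 0.49)]
short_pin [([260.0, 168.0, 269.0, 179.0], 0.51)]
pin_rack [([255.0, 172.0, 301.0, 194.0], 0.56), ([277.0, 217.0, 302.0, 256.0], 0.21)]
crate [([315.0, 242.0, 406.0, 318.0], 0.97)]
grease_tin [([345.0, 180.0, 366.0, 201.0], 0.57)]
marker []
blue_cap []
```

```bash
python3 - <<'E'
import cv2,numpy as np
a=cv2.imread("pics/scene0.png")[145:320,170:495]; b=cv2.imread("pics/side0.png")[155:320,245:415]
cv2.imwrite("pics/a.png",cv2.resize(a,None,fx=2.46,fy=2.46,interpolation=3)); cv2.imwrite("pics/b.png",cv2.resize(b,None,fx=3.6,fy=3.6,interpolation=3))
E
```

```text
(no output)
```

View pics/a.png

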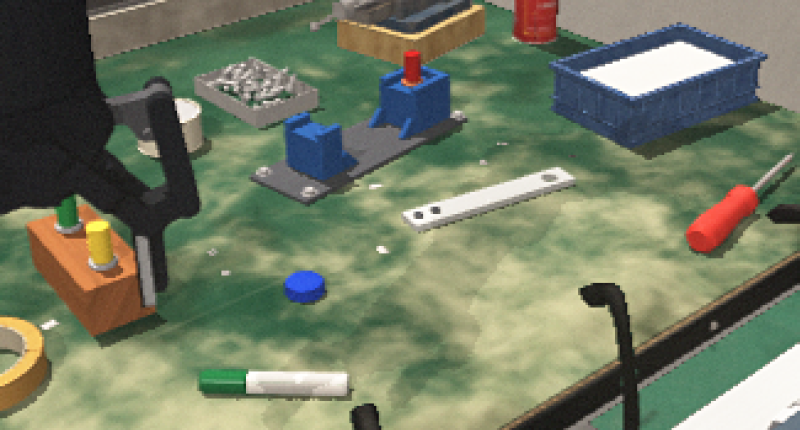

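View pics/b.png

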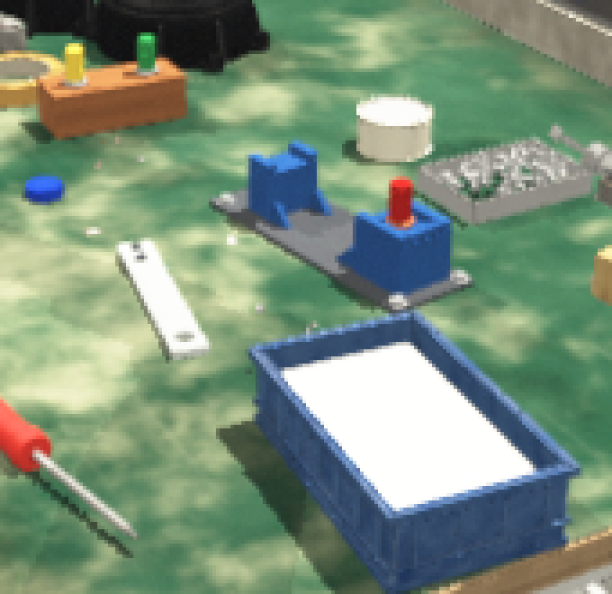

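Scene view: the stand is at crop (360,130), with the worn red pin at (412,53), the link lying with its eye at (549,178), and the crate at top right. The arm hides the rack. The side view shows the pins at (147,35) green and (74,46) yellow, the link eye at (185,337) and the red pin at (402,181).

```bash
cat > h.py <<'E'
from workcell import r
import cv2, numpy as np
def ray(c,u,v,k=None):
    k=k or r.calibration(c); x,y=(u-k['cx'])/k['fx'],(v-k['cy'])/k['fy']
    if c=="wrist":
        t=np.hypot(x,y); s=np.sin(t)/t if t>1e-9 else 1; d=np.array([x*s,y*s,np.cos(t)])
    else: d=np.array([x,y,1.])
    T=np.array(k['T']); return T[:3,3],T[:3,:3]@d
def onz(c,u,v,z,k=None):
    o,d=ray(c,u,v,k); return o+d*(z-o[2])/d[2]
E
python3 - <<'E'
from h import *
S=lambda u,v:(170+u/2.46,145+v/2.46); D=lambda u,v:(245+u/3.6,155+v/3.6)
def p(n,z,s=None,d=None):
    print(n,*[np.round(onz(c,*q,z),4)[:2] for c,q in (("scene",s and S(*s)),("side",d and D(*d))) if q])
p("worn top",.088,(412,53),(402,181)); p("green top",.082,None,(147,35)); p("yellow top",.082,(99,224),(74,46))
p("eye",.01,(549,178),(185,337)); p("bolt80",.013,(419,215),(138,243)); p("bolt62",.013,(435,210),(141,254))
p("scrA",.011,(457,118),(461,278));p("scrB",.011,None,(398,301));p("scrC",.011,(263,172),(229,202));p("scrD",.011,(308,191))
for n,s,d in(("near-right",(765,58),(250,352)),("left",(553,66),(415,316)),("far",(682,27),(577,470)),("near",(629,97),(0,0)),("x",(0,0),(395,518))): p("rim "+n,.061,s,d)
p("cap",.014,(305,278),(44,184));p("tin",.04,(180,110),(395,105));p("marker",.018,(275,378))
E
```

```text
worn top [ 0.645  -0.0961] [ 0.6476 -0.0969]
green top [0.615  0.3204]
yellow top [0.5408 0.3194] [0.5404 0.3246]
eye [ 0.4502 -0.1085] [ 0.4507 -0.1137]
bolt80 [0.4746 0.0387] [0.4795 0.0384]
bolt62 [0.4719 0.0214] [0.4737 0.0192]
scrA [ 0.6124 -0.1322] [ 0.6823 -0.134 ]
scrB [ 0.6184 -0.1425]
scrC [0.6461 0.0999] [0.5824 0.0772]
scrD [0.5836 0.0883]
rim near-right [ 0.4246 -0.4203] [ 0.4445 -0.2322]
rim left [ 0.5638 -0.23  ] [ 0.5683 -0.2426]
rim far [ 0.5462 -0.4312] [ 0.5538 -0.445 ]
rim near [ 0.4542 -0.2275] [0.5436 0.5502]
rim x [1.2065 0.1466] [ 0.4334 -0.4344]
cap [0.4553 0.181 ] [0.4515 0.1813]
tin [0.7777 0.1181] [0.7892 0.1397]
marker [0.3553 0.2772]
```

Request:
step_arm(
  commands=[
    [[0.048, -0.064, 0.004, -0.08], [0.048, -0.064, 0.004, -0.08], [0.048, -0.064, 0.004, -0.08], [0.048, -0.064, 0.004, -0.08], [0.048, -0.064, 0.004, -0.08], [0.048, -0.064, 0.004, -0.08], [0.048, -0.064, 0.004, -0.08], [0.048, -0.064, 0.004, -0.08]],
  ],
  hand=-1,
  newtons=60,
)

```text
clock: 2.2
position: [0.5006, 0.0947, 0.2556]
tool_rot: [0.654, 0.757, 0.0, 0.0]
force: [-0.0, -0.4, 0.6]
width: 0.0853
gripper_force: 0.0
```

Request:
step_arm(
  commands=[
    [[0.02, -0.06, 0, 0], [0.02, -0.06, 0, 0], [0, -0.04, 0, 0], [0, 0, 0, 0]],
  ],
)

```text
clock: 2.7
position: [0.5297, -0.0256, 0.255]
tool_rot: [0.653, 0.757, -0.0, -0.0]
force: [-0.3, 0.0, 0.7]
width: 0.0853
gripper_force: 0.0
```

```bash
python3 - <<'E'
from h import *
o=r.get_obs(); print(o['clock'],o['position'],o['tool_rot'],o['q'])
k=r.calibration("wrist"); im=r.get_image("wrist"); print(k['fx'],k['cx'],k['cy'],np.round(k['T'],3).tolist())
np.save("k1.npy",k,allow_pickle=True)
for n in ["stand","link","worn_pin","new_pin","crate"]:
    print(n,[(np.round(x['bbox']).tolist(),round(x['confidence'],2)) for x in r.look_for(n,"wrist")[:2]])
cv2.imwrite("pics/w1_raw.png",im); cv2.imwrite("pics/w1.png",cv2.resize(im,(800,500),interpolation=3))
E
```

```text
2.7 [ 0.52966484 -0.02555331  0.25501544] [ 6.53317138e-01  7.57084310e-01 -2.08276333e-04 -1.42425204e-04] [-1.74576474e-01  6.98198781e-02  1.69355674e-01  1.67079005e+00
 -2.12028931e-04  1.24933896e+00]
309.70691628693146 321.98023150687044 205.72883944052217 [[0.989, 0.139, 0.046, 0.517], [0.146, -0.936, -0.32, 0.057], [-0.002, 0.323, -0.946, 0.399], [0.0, 0.0, 0.0, 1.0]]
stand [([367.0, 81.0, 436.0, 269.0], 0.79)]
link [([248.0, 102.0, 301.0, 238.0], 0.74)]
worn_pin [([399.0, 236.0, 421.0, 264.0], 0.79), ([498.0, 69.0, 550.0, 121.0], 0.49)]
new_pin []
crate [([239.0, 292.0, 335.0, 367.0], 0.81)]
```

View pics/w1.png

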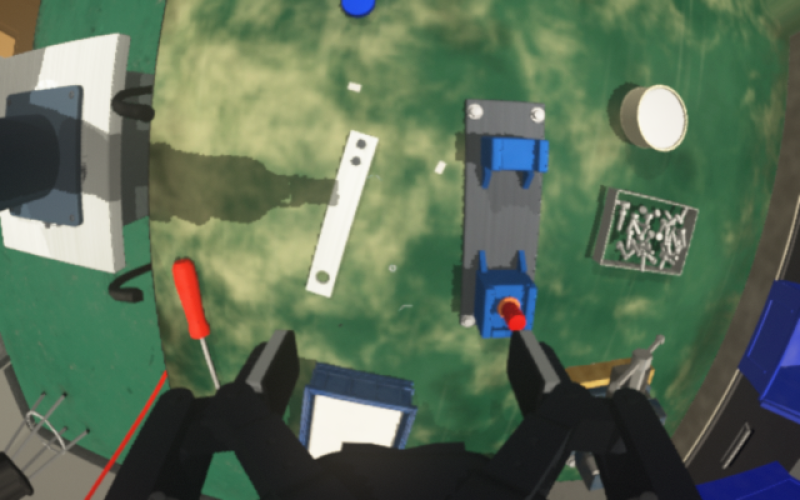

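The wrist picture shows the link from (364,133) to (318,295) with its eye at (323,277). The stand plate's screws are at (475,112), (538,115) and (467,321), and the red pin's top is at (516,323).

```bash
python3 - <<'E'
from h import *
k=np.load("k1.npy",allow_pickle=True).item(); W=lambda u,v,z:np.round(onz("wrist",u/1.25,v/1.25,z,k)[:2],4)
print("eye",W(323,277,.01),"b80",W(360,144,.013),"b62",W(356,160,.013))
print("screws",W(475,112,.011),W(538,115,.011),W(467,321,.011)); print("pin top",W(516,323,.088),"collar",W(509,304,.056))
for n,z in(("link",.01),):
    m=r.outline_of(n,"wrist")[0]['region'].astype(np.uint8)
    c=max(cv2.findContours(m,0,1)[0],key=cv2.contourArea)[:,0]
    P=np.array([onz("wrist",*p,z)[:2] for p in c],np.float32); print(n,cv2.minAreaRect(P*1000))
im=cv2.imread("pics/w1_raw.png").astype(int); b,g,rr=im[...,0],im[...,1],im[...,2]
m=((rr>130)&(g<60)&(b<60)); m[:,:350]=0; m[:220]=0; m[290:]=0; ys,xs=np.nonzero(m); print("red",xs.min(),xs.max(),ys.min(),ys.max(),xs.mean(),ys.mean())
m=((b>90)&(rr<80)&(g<130)&(b>g*1.4)); m[:,:365]=0; m[:,445:]=0; m[280:]=0; m[:80]=0
for row in (112,122,132,210,225,240,255,262): x=np.nonzero(m[row])[0]; print(row,x.min() if len(x) else 0,x.max() if len(x) else 0)
E
```

```text
eye [ 0.4534 -0.1105] b80 [0.4774 0.0368] b62 [0.4755 0.0203]
screws [0.585  0.0863] [0.6505 0.0972] [ 0.6205 -0.14  ]
pin top [ 0.6475 -0.0974] collar [ 0.6475 -0.0929]
link ((464.99200439453125, -38.58094787597656), (180.80966186523438, 30.146617889404297), 80.30604553222656)
red 404 419 242 264 412.63829787234044 255.16489361702128
112 393 436
122 393 437
132 393 437
210 384 420
225 392 425
240 387 427
255 386 425
262 385 424
```

Request:
step_arm(
  commands=[
    [[0.052, -0.0313, -0.02, 0], [0.052, -0.0313, -0.02, 0], [0.0524, -0.0313, -0.02, 0], [0, 0, -0.05, 0], [0, 0, -0.05, 0], [0, 0, 0, 0]],
  ],
)

```text
clock: 3.8
position: [0.6438, -0.0925, 0.1303]
tool_rot: [0.652, 0.759, -0.002, -0.004]
force: [-1.2, 0.7, -0.7]
width: 0.0854
gripper_force: 0.0
```

```bash
python3 - <<'E'
from h import *
o=r.get_obs(); print(o['clock'],o['position'],o['tool_rot'])
k=r.calibration("wrist"); im=r.get_image("wrist"); np.save("k2.npy",k,allow_pickle=True)
cv2.imwrite("pics/w2_raw.png",im); cv2.imwrite("pics/w2.png",cv2.resize(im[100:400,160:560],(800,600),interpolation=3))
E
```

```text
3.8 [ 0.64383542 -0.09248026  0.13025398] [ 0.65150521  0.75862816 -0.00218438 -0.00441632]
```

View pics/w2.png

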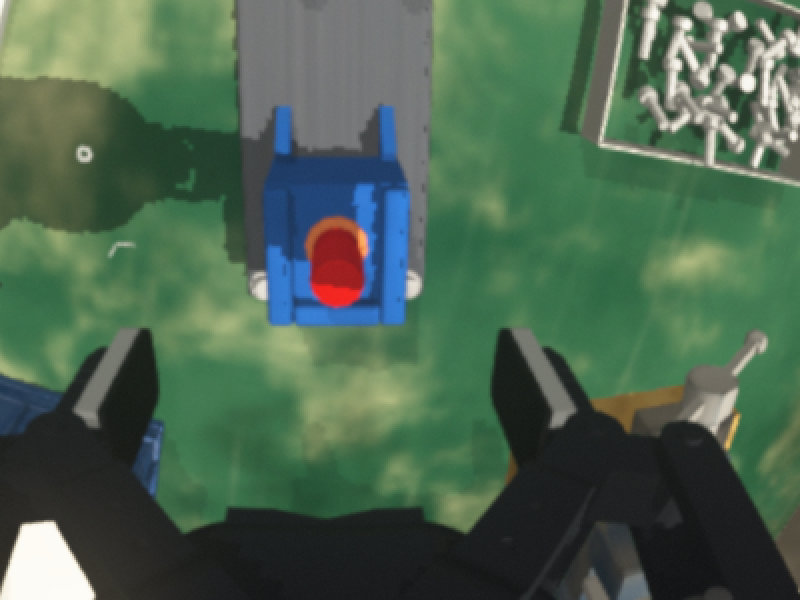

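The crop shows the pin top at (337,283), the collar at about (337,244), and the fingers well clear on either side.

```bash
python3 - <<'E'
from h import *
k=np.load("k2.npy",allow_pickle=True).item(); W=lambda u,v,z:np.round(onz("wrist",160+u/2,100+v/2,z,k)[:2],4)
im=cv2.imread("pics/w2_raw.png").astype(int); b,g,rr=im[...,0],im[...,1],im[...,2]
m=(rr>190)&(g<60)&(b<60); m[:,:300]=0;m[:,360:]=0; ys,xs=np.nonzero(m); print(xs.min(),xs.max(),ys.min(),ys.max(),xs.mean(),ys.mean())
print("top",onz("wrist",xs.mean(),ys.mean(),.088,k),W(337,283,.088),"collar",W(337,245,.056))
print("cheek tops outer L/R back",W(269,322,.06),W(406,322,.06),"front",W(267,187,.06),W(407,187,.06),"gussets",W(283,107,.01),W(387,107,.01))
print("plate L/R",W(237,20,.008),W(432,20,.008),"screws",W(261,285,.011),W(412,285,.011))
o=r.get_obs(); print(o['position'],o['qvel'].round(3))
E
```

```text
317 339 242 252 327.4767441860465 246.51162790697674
top [ 0.64817653 -0.10099551  0.088     ] [ 0.6483 -0.0972] collar [ 0.6484 -0.0963]
cheek tops outer L/R back [ 0.6269 -0.1314] [ 0.6803 -0.123 ] front [ 0.6196 -0.0764] [ 0.6697 -0.0686] gussets [ 0.6188 -0.055 ] [ 0.6631 -0.0481]
plate L/R [ 0.5938 -0.0204] [ 0.676  -0.0076] screws [ 0.6195 -0.1397] [ 0.69   -0.1287]
[ 0.64553702 -0.09294179  0.13359056] [-0.001 -0.036  0.071  0.     0.001 -0.002]
```

Request:
step_arm(
  commands=[
    [[0.001, 0, -0.045, 0], [0, 0, -0.045, 0], [0, 0, 0, 0], [0, 0, 0, 0]],
  ],
)

```text
clock: 4.35
position: [0.6494, -0.0941, 0.0711]
tool_rot: [0.652, 0.758, 0.001, 0.002]
force: [-0.4, 0.3, 0.2]
width: 0.0852
gripper_force: 0.0
```

Request:
step_arm(
  commands=[
    [[-0.001, -0.0025, -0.005, 0], [0, 0, 0, 0], [0, 0, 0, 0], [0, 0, 0, 0], [0, 0, 0, 0]],
  ],
  hand=1,
  newtons=45,
)

```text
clock: 4.97
position: [0.6472, -0.0959, 0.0645]
tool_rot: [0.652, 0.758, 0.0, 0.0]
force: [-0.4, 1.1, 0.4]
width: 0.0164
gripper_force: 43.9
```

Request:
step_arm(
  commands=[
    [[0, 0, 0.02, 0], [0, 0, 0.03, 0], [0, 0, 0.04, 0], [0, 0, 0.05, 0], [0, 0, 0, 0]],
  ],
)

```text
clock: 5.6
position: [0.6491, -0.0964, 0.1746]
tool_rot: [0.652, 0.758, 0.002, 0.004]
force: [0.1, -0.7, -1.2]
width: 0.0165
gripper_force: 44.5
```

Request:
step_arm(
  commands=[
    [[-0.04, -0.063, 0, 0], [-0.04, -0.063, 0, 0], [-0.04, -0.063, 0, 0], [-0.04, -0.063, 0, 0], [-0.04, -0.062, 0, 0], [0, 0, -0.045, 0], [0, 0, -0.042, 0], [0, 0, 0, 0]],
  ],
)

```text
clock: 6.6
position: [0.4945, -0.3298, 0.1004]
tool_rot: [0.652, 0.758, -0.0, -0.004]
force: [0.6, 0.7, 0.6]
width: 0.0162
gripper_force: 45.8
```

Request:
step_arm(
  commands=[
    [[0, 0, 0, 0], [0, 0, 0, 0], [0, 0, 0, 0]],
  ],
  hand=-1,
)

```text
clock: 6.98
position: [0.4976, -0.3317, 0.1052]
tool_rot: [0.652, 0.758, -0.0, 0.001]
force: [0.2, -0.2, 0.5]
width: 0.07
gripper_force: 0.0
```

```bash
python3 - <<'E'
from h import *
o=r.get_obs(); print(o['clock'],o['position'],o['tool_rot'])
a=r.get_image("side"); w=r.get_image("wrist"); 
print([(x['bbox'],x['confidence']) for x in r.look_for("worn_pin","side")[:2]])
cv2.imwrite("pics/c1.png",np.hstack([cv2.resize(a[160:330,245:445],(400,340)),w[60:400,140:540]]))
E
```

```text
6.975 [ 0.49761613 -0.33168062  0.10519996] [ 6.51740719e-01  7.58441058e-01 -2.07176979e-05  1.09376144e-03]
[([352.7, 240.6, 360.4, 270.9], 0.55), ([210.5, 194.9, 228.8, 212.3], 0.16)]
```

View pics/c1.png

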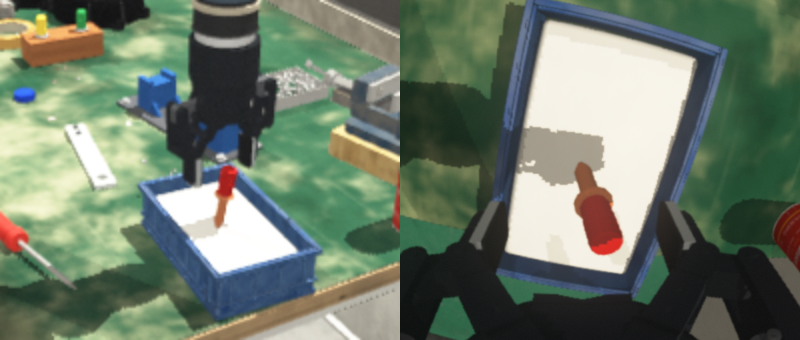

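The pin is toppling inside the crate. Next I'll go over the link.

Request:
step_arm(
  commands=[
    [[0, 0, 0.06, 0], [-0.007, 0.065, 0.02, -0.0333], [-0.007, 0.065, 0, -0.0333], [-0.007, 0.065, 0, -0.0333], [-0.007, 0.065, 0, -0.0333], [-0.008, 0.065, 0, -0.0333], [-0.008, 0.0643, 0, -0.0333], [0, 0, 0, 0]],
  ],
)

```text
clock: 8.12
position: [0.4634, -0.0366, 0.1642]
tool_rot: [0.761, 0.649, 0.0, -0.0]
force: [0.4, -1.3, -0.7]
width: 0.0858
gripper_force: 0.0
```

Request:
step_arm(
  commands=[
    [[0, 0, 0, 0]],
  ],
)

```text
clock: 8.25
position: [0.4642, -0.0396, 0.1641]
tool_rot: [0.762, 0.647, 0.0, 0.001]
force: [0.4, 0.2, -0.1]
width: 0.0858
gripper_force: 0.0
```

```bash
python3 - <<'E'
from h import *
o=r.get_obs(); print(o['clock'],o['position'],o['tool_rot'])
k=r.calibration("wrist"); w=r.get_image("wrist"); np.save("k3.npy",k,allow_pickle=True); a=r.get_image("side")
cv2.imwrite("pics/w3_raw.png",w); cv2.imwrite("pics/c3.png",np.hstack([cv2.resize(a[220:330,300:410],(300,300)),cv2.resize(w[100:400,90:490],(500,375))[:300]]))
d=r.look_for("worn_pin","side")[0]; print(d); bb=d['bbox']; print("pin",onz("side",(bb[0]+bb[2])/2,(bb[1]+bb[3])/2,.054))
m=r.outline_of("link","wrist"); print(m[0]['bbox'],m[0]['confidence']); m=m[0]['region'].astype(np.uint8)
c=max(cv2.findContours(m,0,1)[0],key=cv2.contourArea)[:,0]
P=np.array([onz("wrist",*p,.01,k)[:2] for p in c],np.float32); print(cv2.minAreaRect(P*1000))
E
```

```text
8.25 [ 0.46416004 -0.03963887  0.16409315] [7.62087007e-01 6.47474364e-01 9.37705005e-06 5.84445808e-04]
{'bbox': [354.0, 269.9, 388.9, 286.1], 'confidence': 0.49}
pin [ 0.51193087 -0.37839531  0.054     ]Traceback (most recent call last):
  File "<stdin>", line 6, in <module>
IndexError: list index out of range
```

View pics/c3.png

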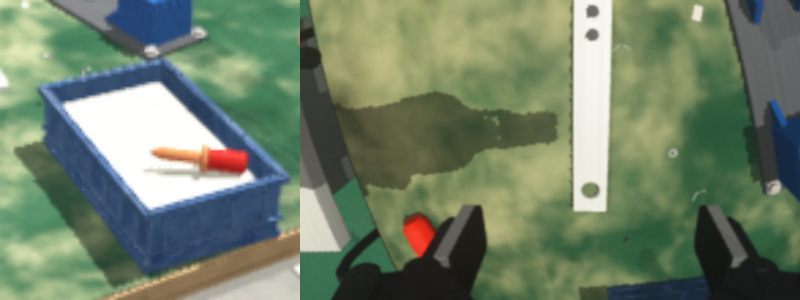

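The worn pin lies in the crate. The link lines up with the gripper, with its eye at (590,190) and its bolts at (592,11) and (592,34).

```bash
python3 - <<'E'
from h import *
k=np.load("k3.npy",allow_pickle=True).item(); im=cv2.imread("pics/w3_raw.png"); hsv=cv2.cvtColor(im,cv2.COLOR_BGR2HSV)
m=((hsv[...,1]<40)&(hsv[...,2]>150)).astype(np.uint8); m[:, :290]=0; m[:,350:]=0
c=max(cv2.findContours(m,0,1)[0],key=cv2.contourArea)[:,0]; print(c.min(0),c.max(0))
P=np.array([onz("wrist",*p,.01,k)[:2] for p in c],np.float32); print(cv2.minAreaRect(P*1000))
W=lambda u,v,z:np.round(onz("wrist",90+u/1.25,100+v/1.25,z,k)[:2],4)
e,b,b2=W(290,190,.01),W(292,11,.013),W(292,34,.013); print(e,b,b2,"ctr",e+(b-e)*70/150,e+(b2-e)*70/132, "yaw",np.degrees(np.arctan2(-(b-e)[0],(b-e)[1])))
E
```

```text
[308  98] [339 269]
((464.1983337402344, -41.84356689453125), (181.71829223632812, 29.344680786132812), 79.85011291503906)
[ 0.4524 -0.1104] [0.4781 0.0372] [0.4752 0.0199] ctr [ 0.46439333 -0.04152   ] [ 0.46449091 -0.04130152] yaw -9.877273961932625
```

Request:
step_arm(
  commands=[
    [[0, -0.002, -0.05, -0.006], [0, 0, -0.05, 0], [0, 0, -0.05, 0], [0, 0, -0.03, 0], [0, 0, -0.02, 0], [0, 0, -0.009, 0], [0, 0, 0, 0], [0, 0, 0, 0]],
  ],
)

```text
clock: 9.45
position: [0.465, -0.0412, 0.0082]
tool_rot: [0.765, 0.644, 0.001, 0.001]
force: [0.5, 0.3, 0.5]
width: 0.0856
gripper_force: 0.0
```

Request:
step_arm(
  commands=[
    [[0, 0, -0.003, 0], [0, 0, 0, 0], [0, 0, 0, 0], [0, 0, 0, 0], [0, 0, 0, 0]],
  ],
  hand=1,
  newtons=70,
)

```text
clock: 10.07
position: [0.4643, -0.0409, 0.0054]
tool_rot: [0.765, 0.644, 0.0, 0.0]
force: [-0.3, 0.5, 3.6]
width: 0.0249
gripper_force: 69.1
```

Request:
step_arm(
  commands=[
    [[0, 0, 0.03, 0], [0, 0, 0.05, 0], [0, 0, 0.0533, 0], [0.0576, 0.0047, 0, 0.0525], [0.0576, 0.0047, 0, 0.0525], [0.0576, 0.0047, 0, 0.0525], [0.0575, 0.0047, 0, 0.0525], [0, 0, 0, 0]],
  ],
)

```text
clock: 11.08
position: [0.6379, -0.0265, 0.1012]
tool_rot: [0.649, 0.761, -0.001, -0.001]
force: [-0.7, -1.7, -1.2]
width: 0.0252
gripper_force: 69.4
```

Request:
step_arm(
  commands=[
    [[0, 0, 0, 0], [0, 0, 0, 0]],
  ],
)

```text
clock: 11.32
position: [0.6356, -0.0268, 0.1049]
tool_rot: [0.65, 0.76, -0.0, -0.0]
force: [-0.1, 0.4, -1.2]
width: 0.0248
gripper_force: 69.4
```

```bash
python3 - <<'E'
from h import *
o=r.get_obs(); print(o['clock'],o['position'],o['tool_rot'],o['width'])
k=r.calibration("wrist"); w=r.get_image("wrist"); np.save("k4.npy",k,allow_pickle=True)
cv2.imwrite("pics/w4_raw.png",w); cv2.imwrite("pics/w4.png",cv2.resize(w[:,160:480],(480,600)))
s=r.get_image("side"); cv2.imwrite("pics/w4.png",np.hstack([cv2.resize(w[:,160:480],(480,600)),cv2.resize(s[170:270,285:385],(300,300))[np.r_[0:300,0:300]]]))
E
```

```text
11.325 [ 0.63558692 -0.02678282  0.1048573 ] [ 6.49518541e-01  7.60345671e-01 -2.31667824e-04 -2.68013851e-04] 0.024821586478906615
```

View pics/w4.png

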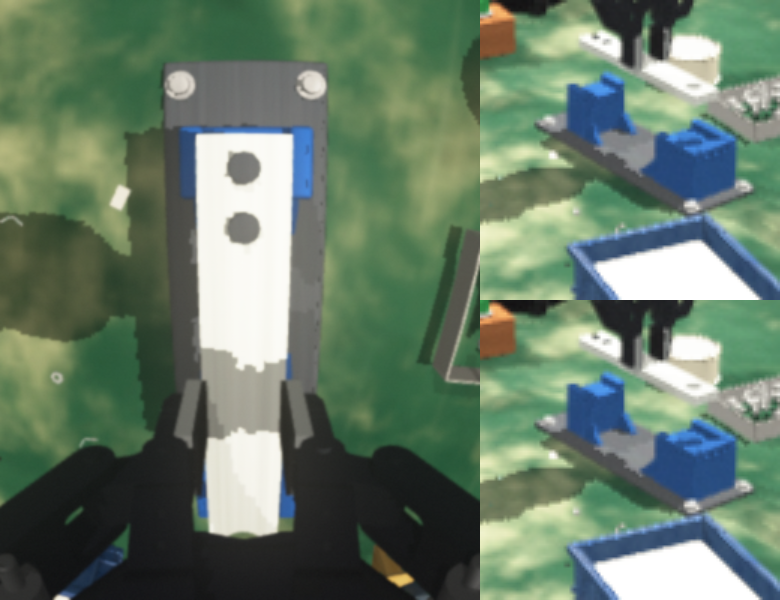

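The link is held level over the stand with its bolts at (243,168) and (242,228). The rest block's far corners show at (181,127) and (313,127).

```bash
python3 - <<'E'
from h import *
k=np.load("k4.npy",allow_pickle=True).item(); W=lambda u,v,z:np.round(onz("wrist",160+u/1.5,v/1.5,z,k)[:2],4)
b,b2=W(243,168,.1125),W(242.5,228,.1125); d=(b-b2)/np.linalg.norm(b-b2)
print("bolts",b,b2,"link ctr from bolts",b-d*.08,b2-d*.062)
L,R=W(197,135,.1095),W(293,134,.1095); print("link end corners",L,R,(L+R)/2,"yaw",np.degrees(np.arctan2((R-L)[1],(R-L)[0])))
l2,r2=W(201,345,.1095),W(289,355,.1095); print("edges",l2,r2, "yaw L/R",[np.degrees(np.arctan2(-(p-q)[0],(p-q)[1])) for p,q in((L,l2),(R,r2))])
A,B=W(181,127,.06),W(313,127,.06); t=np.radians(9.1); u=np.array([-np.sin(t),np.cos(t)])
print("rest far",A,B,"hole from it",(A+B)/2-u*.167, np.degrees(np.arctan2((B-A)[1],(B-A)[0])))
print("screws",W(180,84,.011),W(312,84,.011)); 
h=np.array([.6483,-.0963]); print("want ctr",h+.07*u,"bolt80",h+.15*u)
E
```

```text
bolts [0.6229 0.0517] [0.6256 0.0341] link ctr from bolts [ 0.63503081 -0.02737492] [ 0.63500138 -0.02718307]
link end corners [0.608  0.0594] [0.6358 0.0642] [0.6219 0.0618] yaw 9.796209917474487
edges [ 0.6182 -0.0063] [ 0.6473 -0.0053] yaw L/R [np.float64(8.824784209109007), np.float64(9.395466019566856)]
rest far [0.596  0.0633] [0.648  0.0717] hole from it [ 0.6484124  -0.09739811] 9.176203340376142
screws [0.5851 0.0875] [0.6505 0.098 ]
want ctr [ 0.63722894 -0.02718103] bolt80 [0.62457629 0.05181207]
```

Request:
step_arm(
  commands=[
    [[0.0022, -0.0004, -0.02, 0], [0, 0, -0.02, 0], [0, 0, 0, 0], [0, 0, 0, 0], [0, 0, 0, 0]],
  ],
)

```text
clock: 12.05
position: [0.6387, -0.0271, 0.0754]
tool_rot: [0.649, 0.76, 0.0, 0.0]
force: [-0.5, -0.1, -1.8]
width: 0.025
gripper_force: 69.3
```

Request:
step_arm(
  commands=[
    [[-0.0012, 0, -0.012, 0], [0, 0, -0.009, 0], [0, 0, -0.002, 0], [0, 0, 0, 0], [0, 0, 0, 0]],
  ],
)

```text
clock: 12.68
position: [0.6371, -0.027, 0.0575]
tool_rot: [0.649, 0.76, -0.0, -0.0]
force: [-2.0, 0.0, 0.3]
width: 0.025
gripper_force: 69.5
```

Request:
step_arm(
  commands=[
    [[0, 0, 0, 0], [0, 0, 0, 0], [0, 0, 0, 0], [0, 0, 0.05, 0], [0, 0, 0.06, 0], [0, 0, 0.06, 0], [0, 0, 0.02, 0], [0, 0, 0, 0]],
  ],
  hand=-1,
)

```text
clock: 13.68
position: [0.6382, -0.0272, 0.2013]
tool_rot: [0.649, 0.76, 0.001, 0.001]
force: [0.2, -0.5, 0.6]
width: 0.0856
gripper_force: 0.0
```

Request:
step_arm(
  commands=[
    [[0, 0.0667, 0, 0], [0, 0, 0, 0], [0, 0, 0, 0]],
  ],
)

```text
clock: 14.05
position: [0.6363, 0.023, 0.1975]
tool_rot: [0.649, 0.761, -0.001, -0.001]
force: [-0.2, -0.6, -1.2]
width: 0.0855
gripper_force: 0.0
```

```bash
python3 - <<'E'
from h import *
o=r.get_obs(); print(o['clock'],o['position'],o['tool_rot'],o['width'])
k=r.calibration("wrist"); w=r.get_image("wrist"); np.save("k5.npy",k,allow_pickle=True)
cv2.imwrite("pics/w5_raw.png",w); cv2.imwrite("pics/w5.png",cv2.resize(w[0:300,160:560],(800,600),interpolation=3))
for n in("new_pin","short_pin","link"): print(n,[(np.round(x['bbox']).tolist(),round(x['confidence'],2)) for x in r.look_for(n,"wrist")[:2]])
E
```

```text
14.05 [0.63634482 0.0229764  0.19750812] [ 0.64913495  0.7606706  -0.00145715 -0.00138775] 0.08547710550690689
new_pin []
short_pin [([172.0, 7.0, 197.0, 37.0], 0.59)]
link [([301.0, 147.0, 332.0, 312.0], 0.83)]
```

View pics/w5.png

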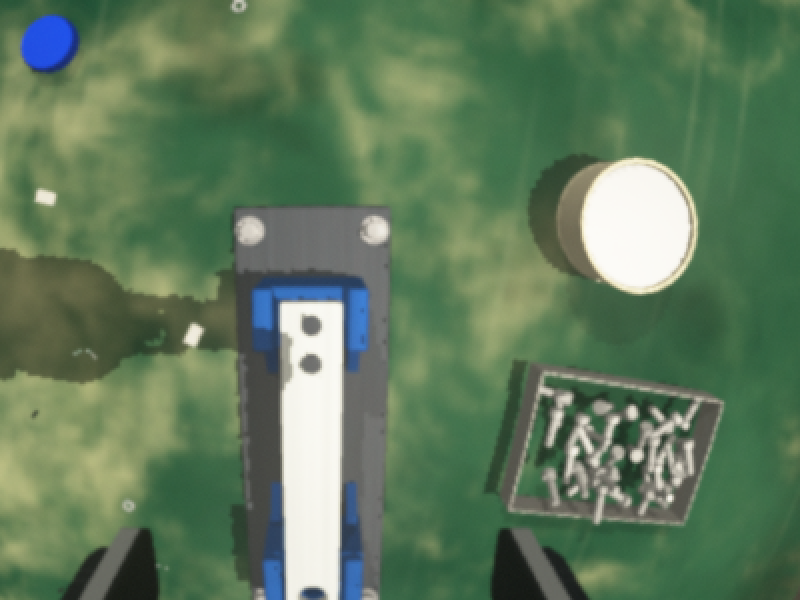

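The link lies in the channel. Next is the new pin.

Request:
step_arm(
  commands=[
    [[-0.004, 0.04, 0, 0.112], [-0.004, 0.04, 0, 0.112], [-0.004, 0.04, 0, 0.112], [-0.004, 0.04, 0, 0.112], [-0.004, 0.04, 0, 0.112], [-0.004, 0.04, 0, 0.112], [-0.004, 0.04, 0, 0.112], [-0.004, 0.04, 0, 0.112]],
  ],
)

```text
clock: 15.25
position: [0.6136, 0.2631, 0.2]
tool_rot: [0.001, 1.0, -0.0, 0.0]
force: [-0.1, 1.0, -0.0]
width: 0.0852
gripper_force: 0.0
```

Request:
step_arm(
  commands=[
    [[0, 0, 0, 0], [0, 0, 0, 0], [0, 0, 0, 0]],
  ],
)

```text
clock: 15.62
position: [0.6138, 0.2616, 0.2001]
tool_rot: [0.004, 1.0, -0.0, 0.0]
force: [-0.4, 0.0, -0.4]
width: 0.0857
gripper_force: 0.0
```

```bash
python3 - <<'E'
from h import *
o=r.get_obs(); print(o['clock'],o['position'],o['tool_rot'],o['width'])
k=r.calibration("wrist"); w=r.get_image("wrist"); np.save("k6.npy",k,allow_pickle=True)
s=r.get_image("scene")
for n in("new_pin","short_pin"): print(n,[(np.round(x['bbox']).tolist(),round(x['confidence'],2)) for c in("wrist","scene") for x in r.look_for(n,c)[:2]])
hsv=cv2.cvtColor(w,cv2.COLOR_BGR2HSV)
cv2.imwrite("pics/w6_raw.png",w); cv2.imwrite("pics/w6.png",np.hstack([cv2.resize(w[80:380,120:520],(520,390)),cv2.resize(s[170:290,175:261],(280,390))]))
cv2.imwrite("pics/s6_raw.png",s)
E
```

```text
15.625 [0.61375599 0.26161766 0.20011349] [ 4.27890016e-03  9.99990825e-01 -1.87328557e-04  7.46754690e-05] 0.08571431090160324
new_pin [([368.0, 180.0, 395.0, 210.0], 0.81), ([193.0, 219.0, 205.0, 239.0], 0.51)]
short_pin [([372.0, 105.0, 403.0, 128.0], 0.96), ([348.0, 85.0, 413.0, 216.0], 0.74), ([206.0, 236.0, 215.0, 252.0], 0.46)]
```

View pics/w6.png

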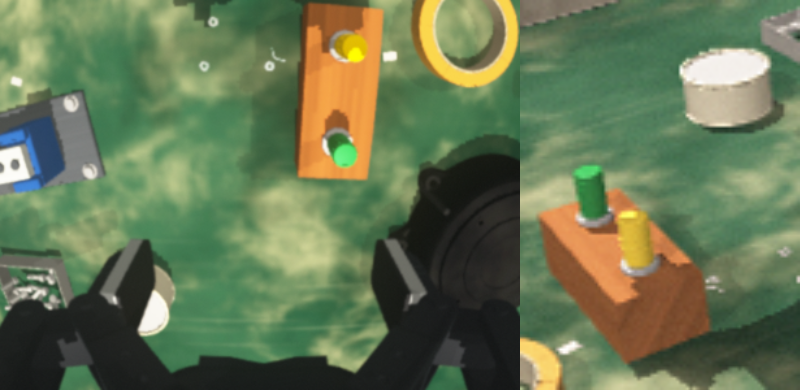

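The wrist view shows the green pin's top at (344,153), the yellow one at (354,47), and a large black object at (460,240) near the left finger.

```bash
python3 - <<'E'
from h import *
k=np.load("k6.npy",allow_pickle=True).item(); W=lambda u,v,z:np.round(onz("wrist",120+u/1.3,80+v/1.3,z,k)[:2],4)
w=cv2.cvtColor(cv2.imread("pics/w6_raw.png"),cv2.COLOR_BGR2HSV)
m=((w[...,0]>50)&(w[...,0]<75)&(w[...,1]>150)&(w[...,2]>150)).astype(np.uint8); m[:,:350]=0; m[:,410:]=0; m[:170]=0; m[220:]=0
ys,xs=np.nonzero(m); print("bright green",xs.min(),xs.max(),ys.min(),ys.max(),xs.mean(),ys.mean(), onz("wrist",xs.mean(),ys.mean(),.082,k))
print("top",W(344,153,.082),"collar",W(339,142,.048)); print("yellow top",W(354,47,.082))
S=lambda u,v,z:np.round(onz("scene",175+(u-520)/3.256,170+v/3.25,z)[:2],4); print("scene green",S(588,172,.082),"yellow",S(635,216,.082))
for z in(0,.05,.1,.15): print("black",z,W(412,200,z),W(415,240,z),W(470,160,z))
print("rack corners",W(304,4,.046),W(383,10,.046),W(300,177,.046),W(371,180,.046))
E
python3 -c "
import cv2;a=cv2.imread('pics/side0.png');cv2.imwrite('pics/d.png',cv2.resize(a[60:220,200:410],(788,600)))"
```

```text
bright green 376 392 190 206 386.1954887218045 196.70676691729324 [0.61145222 0.31895443 0.082     ]
top [0.6124 0.3175] collar [0.6141 0.3203]
yellow top [0.5398 0.3216]
scene green [0.6111 0.3184] yellow [0.5392 0.32  ]
black 0 [0.6865 0.4071] [0.7321 0.4174] [0.6455 0.4659]
black 0.05 [0.6638 0.3861] [0.7028 0.3948] [0.6288 0.4363]
black 0.1 [0.6411 0.365 ] [0.6735 0.3723] [0.6121 0.4067]
black 0.15 [0.6184 0.3439] [0.6441 0.3497] [0.5953 0.3771]
rack corners [0.51   0.2922] [0.5119 0.3518] [0.6434 0.2907] [0.6467 0.3492]
```

View pics/d.png

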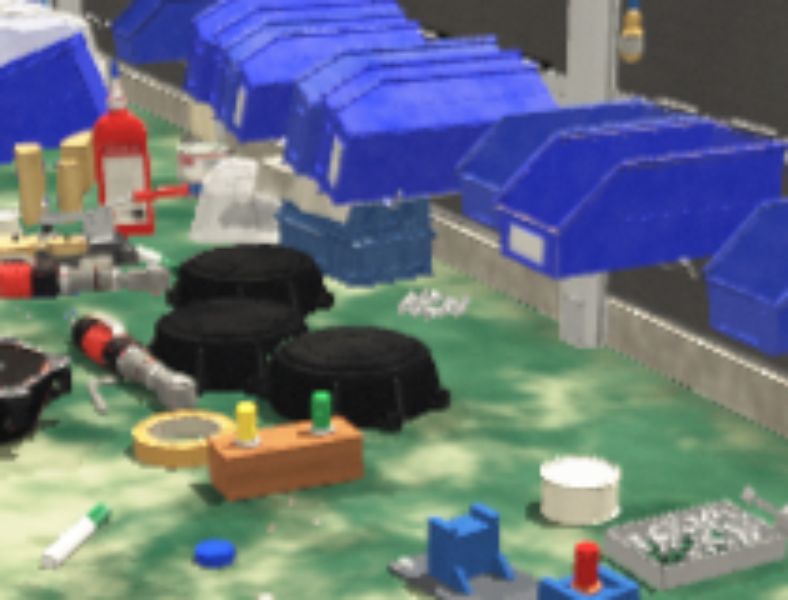

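The side view shows the black pots are low and stand behind the rack. The fingers clear them with a part-open gripper.

Request:
step_arm(
  commands=[
    [[-0.001, 0.0373, 0, 0], [0, 0.04, 0, 0], [0, 0, -0.05, 0], [0, 0, -0.05, 0], [0, 0, 0, 0], [0, 0, 0, 0]],
  ],
  hand=-0.3,
)

```text
clock: 16.68
position: [0.6132, 0.321, 0.1265]
tool_rot: [0.003, 1.0, 0.0, 0.001]
force: [-0.6, 0.1, 0.1]
width: 0.0551
gripper_force: 0.0
```

```bash
python3 - <<'E'
from h import *
o=r.get_obs(); print(o['clock'],o['position'],o['tool_rot'],o['width'])
k=r.calibration("wrist"); im=r.get_image("wrist"); cv2.imwrite("pics/w7_raw.png",im)
w=cv2.cvtColor(im,cv2.COLOR_BGR2HSV)
for n in("new_pin","short_pin"): print(n,[(np.round(x['bbox']).tolist(),round(x['confidence'],2)) for x in r.look_for(n,"wrist")[:2]])
m=((w[...,0]>50)&(w[...,0]<78)&(w[...,1]>190)&(w[...,2]>60)).astype(np.uint8)
n,l,s,c=cv2.connectedComponentsWithStats(m)
for i in np.argsort(-s[1:,4])[:3]+1: print(s[i],c[i],onz("wrist",*c[i],.082,k))
E
```

```text
16.675 [0.61316272 0.32103428 0.12652477] [3.14919159e-03 9.99994725e-01 2.94176040e-04 7.39283016e-04] 0.055132334037539324
new_pin [([307.0, 205.0, 336.0, 248.0], 0.71)]
short_pin [([305.0, 104.0, 342.0, 138.0], 0.77)]
```

```bash
python3 - <<'E'
from h import *
k=r.calibration("wrist"); w=cv2.cvtColor(cv2.imread("pics/w7_raw.png"),cv2.COLOR_BGR2HSV)
m=((w[...,0]>50)&(w[...,0]<80)&(w[...,1]>110)&(w[...,2]>40)).astype(np.uint8); m[:190]=0; m[260:]=0; m[:,295:][:,55:]=0; m[:,:295]=0
n,l,s,c=cv2.connectedComponentsWithStats(m)
i=1+np.argmax(s[1:,4]); print(s[i],c[i])
for row in range(205,252,3): x=np.nonzero(m[row])[0]; print(row,x.min() if len(x) else 0,x.max() if len(x) else 0,w[row,321].tolist())
x0,y0,ww,hh,_=s[i]; u=x0+(ww-1)/2
for v in (y0+hh-1,): print("far edge of top",onz("wrist",u,v,.082,k)); print("left/right",onz("wrist",x0,y0+hh-ww/2,.082,k),onz("wrist",x0+ww-1,y0+hh-ww/2,.082,k))
E
```

```text
[306 209  26  37 742] [318.37735849 227.73315364]
205 0 0 [17, 34, 174]
208 0 0 [49, 97, 124]
211 314 326 [53, 148, 112]
214 310 327 [54, 147, 118]
217 309 328 [54, 148, 119]
220 308 329 [56, 144, 126]
223 308 329 [62, 149, 186]
226 307 330 [66, 130, 248]
229 307 330 [66, 126, 249]
232 306 330 [66, 125, 249]
235 306 330 [67, 124, 249]
238 307 329 [67, 127, 249]
241 309 327 [66, 128, 249]
244 313 324 [65, 130, 247]
247 0 0 [18, 170, 240]
250 0 0 [16, 165, 223]
far edge of top [0.62403106 0.31883146 0.082     ]
left/right [0.61500962 0.31054486 0.082     ] [0.61511582 0.32730495 0.082     ]
```

Request:
step_arm(
  commands=[
    [[0.0024, -0.001, -0.04, 0], [0, 0, -0.035, 0], [0, 0, -0.0135, 0], [0, 0, 0, 0], [0, 0, 0, 0]],
  ],
)

```text
clock: 17.45
position: [0.6156, 0.3206, 0.0608]
tool_rot: [0.003, 1.0, 0.001, 0.001]
force: [0.3, 0.0, -0.2]
width: 0.0557
gripper_force: 0.0
```

Request:
step_arm(
  commands=[
    [[0, 0, 0, 0], [0, 0, 0, 0], [0, 0, 0, 0], [0, 0, 0, 0]],
  ],
  hand=1,
  newtons=45,
)

```text
clock: 17.95
position: [0.615, 0.3199, 0.0598]
tool_rot: [0.003, 1.0, -0.0, 0.001]
force: [0.1, -2.7, 4.8]
width: 0.0161
gripper_force: 43.9
```

Request:
step_arm(
  commands=[
    [[0, 0, 0.03, 0], [0, 0, 0.05, 0], [0, 0, 0.067, 0], [0.005, -0.07, 0, 0], [0.005, -0.07, 0, 0], [0.006, -0.07, 0, 0], [0.006, -0.07, 0, 0], [0.006, -0.07, 0, 0]],
  ],
)

```text
clock: 18.95
position: [0.635, 0.0565, 0.1679]
tool_rot: [0.003, 1.0, 0.0, -0.001]
force: [-0.1, 1.0, -1.4]
width: 0.0162
gripper_force: 44.3
```

Request:
step_arm(
  commands=[
    [[0.006, -0.07, 0, 0], [0.006, -0.07, 0, 0], [0.004, -0.0633, 0, 0], [0, 0, -0.02, 0], [0, 0, 0, 0], [0, 0, 0, 0], [0, 0, 0, 0]],
  ],
)

```text
clock: 19.82
position: [0.6477, -0.0934, 0.1544]
tool_rot: [0.002, 1.0, 0.0, 0.0]
force: [0.4, 0.0, -1.0]
width: 0.0164
gripper_force: 44.4
```

```bash
python3 - <<'E'
from h import *
o=r.get_obs(); print(o['clock'],o['position'],o['tool_rot'],o['width'],o['qvel'].round(3))
k=r.calibration("wrist"); im=r.get_image("wrist"); cv2.imwrite("pics/w8_raw.png",im); np.save("k8.npy",k,allow_pickle=True)
def proj(p):
    T=np.linalg.inv(k['T']); q=T[:3,:3]@p+T[:3,3]; t=np.arctan2(np.hypot(q[0],q[1]),q[2]); a=np.arctan2(q[1],q[0]); return np.array([k['cx']+k['fx']*t*np.cos(a),k['cy']+k['fy']*t*np.sin(a)])
print("expected eye px",proj(np.array([.6483,-.0965,.062])),"tip",proj(np.r_[o['position'][:2],o['position'][2]-.0558]))
for n in("link","link_eye","new_pin"): print(n,[(np.round(x['bbox']).tolist(),round(x['confidence'],2)) for x in r.look_for(n,"wrist")[:2]])
g=cv2.cvtColor(im,cv2.COLOR_BGR2GRAY); u,v=proj(np.array([.6483,-.0965,.062])).astype(int)
print(g[v-34:v+35:3,u-45:u+46:3])
E
```

```text
19.825 [ 0.64769977 -0.09335734  0.15441148] [2.02987982e-03 9.99997877e-01 2.70890041e-05 3.53982982e-04] 0.01638476484993909 [-0.004 -0.003  0.004 -0.001 -0.003 -0.   ]
expected eye px [318.41818264 209.84521911] tip [322.33194875 226.60624565]
link [([293.0, 163.0, 498.0, 232.0], 0.83), ([31.0, 51.0, 56.0, 124.0], 0.43)]
link_eye [([290.0, 165.0, 501.0, 225.0], 0.88)]
new_pin [([303.0, 225.0, 343.0, 306.0], 0.97), ([268.0, 123.0, 509.0, 243.0], 0.31)]
[[ 97  95  55  49  49  50  49  50  52  51  53  55  54  57  57  57  60  62
   64  79  88  95  99  86  70  70  70  72  72  72  72]
 [ 98  78  48  51  50  51  54  54  56  58  61  66  73  79  67  68  68  69
   68 102 108 111 112  96  72  72  79  79  80  79  81]
 [ 93  55  51  54  58  63  72  78  87  94  97 102 105 106  68  68  69  67
   69 106 113 113 104  99  75  91 116 117 116 116 114]
 [ 91  76  82  91  96  98 102 105 105 108 108 110 111 111  75  69  68  69
   74 108 110 108  98  87  95 114 114 114 115 116 125]
 [ 87  97 103 104 107 107 108 110 110 111 103 115 115 114 108  67  66  80
   82  91  95 104 111 114 118 147 181 207 225 242 2
[... 1626 characters left out ...]
  108  76  74  82  88  97 103 105 100 102 106 108 110]
 [ 75  75 114 207 107 113 102  71 133 162 119  95  78  74  84  88  94 101
  102 106 113 114 115 118 117 115  93 102 107 109 108]
 [ 73  74  80 184 135  84  79  69  74  83  90  97 105 103  85  88  95 102
  101 106 115 115 116 118 118 101  96 105 106 106 106]
 [ 78  79  79  89 101  99 102 107 108 110 110 111 111 104  84  88  96 101
  103 101  95 105 105 103 102 103 106 105 107 106 102]
 [ 84  82  81  83  77 107 108 109 109 105 111 112 112 105  93 101 104 108
  112 112  99  95  93  95 101 102 103 105 106 104  99]
 [ 84  83  83  82  81 101 107 104 101  94  91  85  92 110 123 123 122 127
  128 127 113 100  94  95  96  97 102 107 102  97  95]]
```

Request:
step_arm(
  commands=[
    [[0.0008, -0.004, -0.02, 0], [0, 0, -0.018, 0], [0, 0, 0, 0], [0, 0, 0, 0], [0, 0, 0, 0]],
  ],
)

```text
clock: 20.65
position: [0.6484, -0.0979, 0.1261]
tool_rot: [0.003, 1.0, -0.0, 0.001]
force: [-0.3, 0.6, -0.3]
width: 0.0163
gripper_force: 44.4
```

```bash
python3 - <<'E'
from h import *
o=r.get_obs(); print(o['clock'],o['position'],o['width'])
k=r.calibration("wrist"); im=r.get_image("wrist"); cv2.imwrite("pics/w9_raw.png",im)
g=cv2.cvtColor(cv2.imread("pics/w8_raw.png"),cv2.COLOR_BGR2GRAY); k8=np.load("k8.npy",allow_pickle=True).item()
m=(g<150).astype(np.uint8); m[:197]=0;m[225:]=0;m[:,:300]=0;m[:,345:]=0
n,l,s,c=cv2.connectedComponentsWithStats(m); 
for i in range(1,n): print(s[i],c[i],onz("wrist",*(s[i][:2]+(s[i][2:4]-1)/2),.062,k8))
def proj(p):
    T=np.linalg.inv(k['T']); q=T[:3,:3]@p+T[:3,3]; t=np.arctan2(np.hypot(q[0],q[1]),q[2]); a=np.arctan2(q[1],q[0]); return np.array([k['cx']+k['fx']*t*np.cos(a),k['cy']+k['fy']*t*np.sin(a)])
e=proj(np.array([.6483,-.0965,.062])); print("eye",e,"tip exp",proj(np.r_[o['position'][:2],o['position'][2]-.0558]))
g=cv2.cvtColor(im,cv2.COLOR_BGR2GRAY); u,v=e.astype(int); print(u,v); print(g[v-24:v+25:3,u-30:u+31:3])
print([(np.round(x['bbox']).tolist(),round(x['confidence'],2)) for x in r.look_for("new_pin","wrist")[:1]])
E
```

```text
20.65 [ 0.64839965 -0.09790142  0.12607094] 0.016258687573595387
[310 201  18  18 261] [318.54022989 209.0651341 ] [ 0.64800375 -0.09643144  0.062     ]
[336 223   9   2  11] [340.63636364 223.81818182] [ 0.66031584 -0.07882382  0.062     ]
[320 224   4   1   4] [321.5 224. ] [ 0.66068172 -0.09406295  0.062     ]
eye [324.29406309 222.0605615 ] tip exp [322.36109135 226.61735856]
324 222
[[110 111 111 114 102  71  65  64  65  70  75  86  94 100 109 114 117 118
  122 152 191]
 [106 103  90  88  88  88  96 102 109 112 113 115 126 164 196 233 241 244
  250 250 251]
 [110 107 110 113 114 128 152 126 133 141 149 152 198 251 251 251 251 251
  251 250 251]
 [160 211 232 240 248 250 250 156 153 151 151 150 195 251 251 251 251 251
  252 251 251]
 [233 251 251 251 251 251 250 152 148 142 131 141 197 251 251 252 252 251
  251 251 251]
 [202 251 251 251 251 251 251 149 102  66  62  64 115 241 252 252 252 252
  252 252 252]
 [153 251 251 251 251 251 250 129  59  60  60  60  62 129 249 252 252 252
  252 252 252]
 [113 250 251 251 251 251 244  82  60  59  61  61  62  73 226 252 252 252
  252 252 252]
 [ 91 248 251 251 251 251 237 106  63  67  67  62  62  87 206 252 252 252
  252 252 252]
 [ 86 223 251 251 251 251 242 128  87  94  98  87  91 115 232 252 252 252
  252 252 252]
 [ 72 181 251 251 251 251 247  97  89  95 100 102 109 171 250 252 252 252
  252 252 252]
 [ 64 137 250 251 251 251 241  89  88  96 102 102 144 248 252 252 252 252
  251 251 251]
 [ 72 108 249 251 251 251 237  86  89  97 102 104 164 251 251 251 251 251
  251 249 248]
 [ 82  72 237 251 251 251 236  88  93  94 102 104 149 248 245 240 194 172
  135  98  88]
 [103  58 221 251 250 217 120 116 123 124 128 130 123 112  87  78  82  90
   96 104 111]
 [105  63 117 180 132 116 124 124 121 122 124 126 126 128 116 112 116 115
  117 117 117]
 [ 85  64  70  77 112 123 110  98  73  72  75  81 114 125 125 118 116 113
  115 115 118]]
[([303.0, 227.0, 345.0, 307.0], 0.82)]
```

Request:
step_arm(
  commands=[
    [[-0.0003, 0.002, 0, 0], [0, 0, 0, 0], [0, 0, -0.012, 0], [0, 0, -0.012, 0], [0, 0, -0.01, 0], [0, 0, 0, 0], [0, 0, 0, 0]],
  ],
)

```text
clock: 21.62
position: [0.6477, -0.0963, 0.0999]
tool_rot: [0.003, 1.0, 0.0, -0.0]
force: [-0.8, -0.1, -1.5]
width: 0.0161
gripper_force: 44.4
```

Request:
step_arm(
  commands=[
    [[0, 0, -0.01, 0], [0, 0, -0.01, 0], [0, 0, -0.008, 0], [0, 0, 0, 0], [0, 0, 0, 0], [0, 0, 0, 0]],
  ],
)

```text
clock: 22.38
position: [0.6477, -0.0963, 0.0791]
tool_rot: [0.003, 1.0, 0.0, -0.0]
force: [-0.4, 0.3, -1.1]
width: 0.0165
gripper_force: 44.4
```

Request:
step_arm(
  commands=[
    [[0, 0, -0.003, 0], [0, 0, -0.001, 0], [0, 0, 0, 0], [0, 0, 0, 0]],
  ],
)

```text
clock: 22.88
position: [0.6478, -0.0963, 0.0759]
tool_rot: [0.003, 1.0, 0.0, -0.0]
force: [0.3, -0.0, -1.1]
width: 0.0165
gripper_force: 44.4
```

Near seated. I'll release it with a partial opening, so it drops the last millimetre, then rise.

Request:
step_arm(
  commands=[
    [[0, 0, 0, 0], [0, 0, 0, 0], [0, 0, 0, 0], [0, 0, 0, 0], [0, 0, 0.03, 0], [0, 0, 0.05, 0], [0, 0, 0.05, 0], [0, 0, 0, 0]],
  ],
  hand=-0.3,
)

```text
clock: 23.88
position: [0.6503, -0.0969, 0.1786]
tool_rot: [0.003, 1.0, -0.001, 0.004]
force: [-0.1, 0.5, 1.2]
width: 0.0557
gripper_force: 0.0
```

Request:
step_arm(
  commands=[
    [[0, 0.05, 0.02, 0], [0, 0, 0, 0], [0, 0, 0, 0]],
  ],
)

```text
clock: 24.25
position: [0.6474, -0.0588, 0.1872]
tool_rot: [0.003, 1.0, -0.0, -0.001]
force: [0.3, -0.3, -0.7]
width: 0.0556
gripper_force: 0.0
```

```bash
python3 - <<'E'
from h import *
o=r.get_obs(); print(o['clock'],o['position'],o['width'],o['force'])
k={"wrist":r.calibration("wrist")}; im={c:r.get_image(c) for c in("wrist","side","scene")}
P={n:np.array(p) for n,p in {"axis top":[.648,-.0965,.098],"collar":[.648,-.0965,.064]}.items()}
for c in im:
    q=k.get(c) or r.calibration(c); T=np.linalg.inv(q['T']); hsv=cv2.cvtColor(im[c],cv2.COLOR_BGR2HSV)
    for n,p in P.items():
        a=T[:3,:3]@p+T[:3,3]; h=np.hypot(a[0],a[1]); t=np.arctan2(h,a[2]) if c=="wrist" else h/a[2]; print(c,n,"expected",np.round([q['cx']+q['fx']*t*a[0]/h,q['cy']+q['fy']*t*a[1]/h],1))
    for n in("new_pin","short_pin","link"):
        print(" ",n,[(np.round(x['bbox'],1).tolist(),round(x['confidence'],2)) for x in r.look_for(n,c)[:2]])
    cv2.imwrite(f"pics/end_{c}.png",im[c])
E
```

```text
24.25 [ 0.6474269  -0.05883311  0.18724402] 0.055623674542841305 [ 0.25882004 -0.25274914 -0.7114942 ]
wrist axis top expected [275.7 211.5]
wrist collar expected [281.  198.9]
  new_pin [([267.8, 186.0, 294.1, 221.8], 0.78)]
  short_pin [([613.7, 108.7, 639.8, 128.4], 0.65)]
  link [([259.8, 152.6, 450.3, 217.3], 0.79)]
side axis top expected [356.8 202. ]
side collar expected [356.5 212.9]
  new_pin [([351.7, 204.4, 358.6, 213.6], 0.45)]
  short_pin []
  link [([319.9, 194.8, 363.6, 220.3], 0.59)]
scene axis top expected [336.8 162.7]
scene collar expected [337.  174.5]
  new_pin []
  short_pin [([205.3, 236.5, 214.9, 253.6], 0.75)]
  link [([290.6, 176.4, 341.5, 197.0], 0.85), ([202.4, 235.4, 215.5, 254.7], 0.52)]
```

```bash
python3 - <<'E'
from h import *
k=r.calibration("wrist"); w=cv2.cvtColor(cv2.imread("pics/end_wrist.png"),cv2.COLOR_BGR2HSV)
m=((w[...,0]>50)&(w[...,0]<80)&(w[...,1]>110)&(w[...,2]>235)).astype(np.uint8); m[:180]=0;m[235:]=0;m[:,:255]=0;m[:,305:]=0
n,l,s,c=cv2.connectedComponentsWithStats(m); i=1+np.argmax(s[1:,4]); ctr=s[i][:2]+(s[i][2:4]-1)/2; print(s[i],ctr,onz("wrist",*ctr,.098,k),onz("wrist",*ctr,.103,k))
s=cv2.cvtColor(cv2.imread("pics/end_side.png"),cv2.COLOR_BGR2HSV)
for v in range(195,218): print(v,s[v,353:362].tolist()[2:7:2])
E
```

```text
Traceback (most recent call last):
ValueError: attempt to get argmax of an empty sequence
```

```bash
python3 - <<'E'
from h import *
k=r.calibration("wrist")
for f,box in (("wrist",(180,235,255,305)),("side",(190,220,340,372)),("scene",(155,185,325,350))):
    im=cv2.imread(f"pics/end_{f}.png").astype(int); a,b,c,d=box; m=np.zeros(im.shape[:2],np.uint8)
    m[a:b,c:d]=((im[...,1]>1.3*im[...,0])&(im[...,1]>1.5*im[...,2]))[a:b,c:d]
    n,l,s,ce=cv2.connectedComponentsWithStats(m)
    for i in range(1,n):
        if s[i,4]>12: print(f,s[i],ce[i].round(1))
w=cv2.imread("pics/end_wrist.png"); print([(v,w[v,276].tolist()) for v in range(184,226,3)])
E
```

```text
wrist [266 191  23  29 522] [277.4 205.4]
wrist [255 225  46  10 333] [279.6 230.6]
side [340 190   3   8  16] [340.7 193.8]
side [362 190  10  10  55] [368.  194.1]
side [353 200   8  14  80] [355.9 206.1]
scene [334 162   7  13  77] [337.4 167.8]
scene [344 168   6   5  16] [347.1 170.2]
scene [325 170   7   3  15] [328. 171.]
[(184, [124, 134, 135]), (187, [112, 120, 123]), (190, [88, 105, 93]), (193, [50, 92, 41]), (196, [49, 92, 40]), (199, [51, 98, 40]), (202, [102, 203, 72]), (205, [110, 215, 80]), (208, [113, 219, 84]), (211, [115, 223, 86]), (214, [116, 222, 85]), (217, [116, 221, 86]), (220, [153, 169, 63]), (223, [201, 120, 55])]
```

```bash
python3 -c "
from workcell import r
print(r.job_done())"
```

```text
the job is handed in; nothing more can be done
None
```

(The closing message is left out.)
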